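Fit the transit bolt of the evidence scale

TASK

The evidence scale is about to be moved and its pan is already off. Take the red transit bolt out of the accessory block, start it by feel, upright and without cross-threading, in the bush at the bottom of the deep well in the scale, and screw it clockwise until its flange sits flat and just snug on the housing; then let go. The bush hangs on the load cell: never press or pull on the scale with more than 30 N, and leave everything else where it is.

Things in the scene. Friction and masses are not known exactly. Their poses are not given: they have to be found in the camera images.
- scale: white bench scale without its pan, housing 240 x 230 x 100 mm, standing fast on the desk; origin on the desk right below the centre of the well's mouth, z up, x away from its sloping display and keys. Four rubber pan buffers, 6 mm high, stand on the corners of its flat top
- well_mouth (a point): centre of the mouth of the deep well, on the flat top of the scale's housing, 100 mm above the desk. The well is an upright round black tube of 34 mm bore; what lies at its bottom is told under well_floor
- well_floor (a point): the well's own axis 64 mm below its mouth: level of the top of an aluminium plate with a 25 mm countersink over a brass bush. The bush's thread is two-start, right-hand, 14 mm lead, crests 18 mm across. The bush is never central: 3.8 to 4.7 mm off this axis in any direction, its thread at any angle; neither is measured. It hangs on a spring and gives up or down 1 mm per 4 N (down 4 mm, up 6 mm)
- bolt_wing (a point): centre of the flat wing grip of the red plastic transit bolt (60 g, 127 mm long, at first upright in the block's hole, foot 8 mm above the desk). z points up along the bolt. The wing is 12 mm thick (along x), 38 mm wide (along y) and 38 mm high; this point is 108 mm above the bolt's foot
- bolt_flange (a point): on the bolt's axis at the underside of its flange (48 mm in diameter, 4 mm thick, right below the wing), 23 mm below the wing's centre. Turned clockwise from above, the bolt follows the thread down, 14 mm a turn, till this lies on the housing; about a fifth of a turn more pulls the bush up and makes it snug, so that it stays down when let go (half a turn more strains the load cell)
- bolt_foot (a point): centre of the foot end of the bolt, 85 mm below the flange's underside. From here up: a plain point 16.4 mm in diameter and 6 mm long; a two-start right-hand thread 23 mm in diameter up to 16 mm; a 14.4 mm shank. Off the bush's centre, the foot or thread stops when this is 64 to 70 mm below the mouth; centred, thread rests on thread at 70 to 77 mm (more as the bush gives)
- block: black accessory block, 70 x 150 x 48 mm, standing fast on the desk; its origin is the centre of its underside, its long side along its y axis. It has three holes 40 mm deep in a row: the bolt's in the middle (27 mm) and those of two check weights (47 mm either side)
- weight_big: steel check weight with a knob, 32 mm in diameter, 74 mm high, standing in the block: leave it; origin at its underside
- weight_small: steel check weight with a knob, 25 mm in diameter, 60 mm high, standing in the block: leave it; origin at its underside
- pan: the scale's stainless pan, 230 x 220 x 15 mm, lying on the desk: leave it; origin at its underside
- stapler: black stapler, 150 x 36 x 60 mm, on the desk: leave it; origin at its underside
- fluid: small white bottle of correction fluid, 32 mm in diameter, 75 mm high: leave it; origin at its underside
- stamp: wooden rubber stamp, 40 mm in diameter, 76 mm high: leave it; origin at its underside
- jar: clear evidence jar with a white lid, 72 mm in diameter, 85 mm high: leave it; origin at its underside
There are look-alikes about, which are no part of the job. Of the things that look like the part that bears bolt_wing, the smallest one is meant.

How it is judged (in metres and radians):
On the way:
1. the bolt is out of the block and its foot stands deep in the well (horizontal distance between bolt_foot and well_mouth below 0.012 m and z of bolt_foot in the frame of well_mouth below -0.05 m), for 0.2 s.
At the end, for the whole second after the job is handed in: The bolt is screwed home and left there at rest: the underside of its flange within 1.5 mm of the housing's top and within 9 mm of the well's axis, the bolt upright within 3 degrees (z of bolt_flange in the frame of well_mouth below 0.0015 m and horizontal distance between bolt_flange and well_mouth below 0.009 m and angle between bolt_flange's own z axis and vertical below 0.05 rad and linear speed of bolt below 0.01 m/s); the robot touches nothing.
It fails at once if the bolt presses or pulls on the scale with more than 30 N (contact force between bolt and scale above 30 N).
It fails at once if the robot presses on the scale with more than 30 N (contact force between any of the fingers, the arm and scale above 30 N).
It fails at once if the bolt is cross-threaded: tilted by more than 7 degrees with its foot at the bottom of the well (angle between bolt_flange's own z axis and vertical above 0.122 rad and z of bolt_foot in the frame of well_mouth below -0.065 m and horizontal distance between bolt_foot and well_mouth below 0.02 m).
It fails at once if another thing is moved by more than 20 mm (distance of any of weight_big, weight_small, pan, stapler, fluid, stamp, jar from where it was at the start of the episode above 0.02 m).
It also fails if it takes over 67 s, if anything falls off the work surface, if the arm or the gripper's body presses on something with over 40 N, if the wrist force passes 120 N, or if a joint passes its speed limit or range.

ROBOT

A 6-joint arm with a two-finger parallel gripper is mounted at the origin on the work surface. World frame = base frame: x ahead of the robot, y to its left, z up, the work surface at z = 0. Lengths are in mm, angles in rad, forces in N, time in s.
With the tool pointing down it reaches from about 350 to 775 mm from the base axis. Payload 7.3 kg.
Tool frame: the origin (TCP) lies midway between the tips of the shut fingers; the grasp point (between the pads) lies 19 mm behind it; z points along the fingers, y is the line along which they close (so a half turn about z gives the same grasp; the last joint's range is limited). The gripper opens to 92 mm and grips with 3 to 60 N. Pads are 19 mm wide; open, the fingers measure 130 mm over their backs; the gripper's body (75 mm by 190 mm) begins 47 mm behind the grasp point.
Start: joints at [-1.437, 0.342, 1.524, -0, 1.275, -0.146], TCP at [145.008, -504.6, 187.041] pointing down, gripper open.
Joint ranges: [-2.53, 2.53], [-0.77, 2.02], [0.04, 2.7], [-1, 4.14], [0.28, 2.66], [-3.11, 3.11]. Speed limits (rad/s): [2.57, 2.57, 3.14, 3.14, 3.14, 3.14].

INTERFACE

Orientations are given as [roll, pitch, yaw] about the fixed x, y, z axes, in that order (R = Rz(yaw) Ry(pitch) Rx(roll)).
In Python, from plant import bot gives the robot as it stands. The module is installed in compiled form; this text tells all that it offers.
- The arm moves only by the shell command python3 -m crank 'ROWS' [OPENING]. ROWS is JSON, a list of rows, each a list of 6 numbers: the shift along the tool's x, y, z in m, then the turn, a rotation vector about the tool's x, y, z in rad. In form: [[dx, dy, dz, wx, wy, wz], ...]. A call has 1 to 5 rows; each row shifts and turns the commanded pose from where the row before left it, along the tool's axes as they then stand; what a row does not reach is not made up. A row lasts 1/8 s, in which the tool goes at most 62.5 mm and 10.7 degrees, less where a joint would pass 70% of its speed; a pose out of reach is approached as far as the arm can. A call is refused whole if a number of a shift passes 0.0625 or a number of a turn 0.188, either way. A call with a gripper value outside its range is refused whole. OPENING is the opening in per cent of the stroke, from 0 (shut) to 100 (fully open), set as the call begins (- or left out, the last holds). The fingers move at their own pace and stop on an object; the grip force is fixed at half the most. Time passes only in rows, so rows that do not move let the fingers close. It gives the time, the measured TCP pose, the force, the opening and the grip force at its end, in the units of the state.
- bot.get_obs(): the state, without advancing time (a new reading comes with each control period).
- bot.capture(name): name is "scene" or "side" or "wrist"; returns a dict with "color" (384x512x3 uint8, blue, green, red), "fov_y" (degrees; the focal length in pixels is half the picture's height over the tangent of half this angle, whatever the lens; pixels are square), "cx", "cy" (the principal point, pixels), "k1" (the pictures are not rectified: a ray, as slopes to the right and down, at radius r is drawn at 1 + k1 r^2 times it, then the intrinsics apply), "extrinsics" (4x4, takes a point from world to camera coordinates); the wrist camera has in their place "tool_from_camera" (4x4, takes a point from camera to tool coordinates, whose origin is the TCP and whose axes are the flange's). Camera axes: x right, y up, looking along -z (the intrinsics and any distortion apply to the point x, -y, -z); pixel columns grow to the right and rows downward; lengths in mm; the calibration is good to about 2 mm. A picture is of the moment at which its call begins: read the wrist's pose just before it. There is no depth.
- bot.close_job(): hands the job in; it is judged then, once.
The state is a dict: "time": time; "joint_positions": joint angles; "dq": joint speeds; "tau": joint torques, N m; "tool_pos": TCP position; "tcp_rot": TCP orientation; "contact_force": force on the tool from outside, world axes, zero at the start; "moment": the same for the moment, N m; "grip_width": finger opening in mm; "finger_force": force on a finger pad.
Only numpy, scipy, OpenCV 4.12 (cv2) and the standard library are available. Lean on these libraries where they do the work, as an engineer would, in place of code of your own. Each camera call takes 0.05 s, during which the arm holds its last target. There are 200 camera calls.

## Working session

There is one attempt and no reset: what is moved stays moved. The work goes in short steps, Python scripts to look and compute and a shell command to move; the robot and the scene stay as the last step left them, time stands still between calls to the robot, and variables do not carry over. Pictures are saved under pics/ and viewed, at most 10 in all, crops included, and the job is handed in when it is done.

```bash
mkdir -p pics; cat > h.py <<'E'
import numpy as np,cv2
from plant import bot
from scipy.spatial.transform import Rotation as R
def tool():
    o=bot.get_obs();T=np.eye(4);T[:3,:3]=R.from_euler('xyz',o['tcp_rot']).as_matrix();T[:3,3]=np.array(o['tool_pos'])*1.0
    return T,o
def cap(n):
    T,o=tool();c=bot.capture(n)
    if n=='wrist': M=T@np.array(c['tool_from_camera'])
    else: M=np.linalg.inv(np.array(c['extrinsics']))
    c['M']=M;c['f']=192/np.tan(np.radians(c['fov_y'])/2);return c
def ray(c,u,v):
    K=np.array([[c['f'],0,c['cx']],[0,c['f'],c['cy']],[0,0,1.]])
    p=np.array([(u-c['cx'])/c['f'],(v-c['cy'])/c['f']]);q=p.copy()
    for _ in range(30): q=p/(1+c['k1']*(q@q))
    d=c['M'][:3,:3]@np.array([q[0],-q[1],-1]);return c['M'][:3,3],d/np.linalg.norm(d)
def onz(c,u,v,z):
    o,d=ray(c,u,v);return o+d*(z-o[2])/d[2]
def proj(c,P):
    p=np.linalg.inv(c['M'])@np.append(P,1);x,y=p[0]/-p[2],-p[1]/-p[2];s=1+c['k1']*(x*x+y*y)
    return np.array([c['cx']+c['f']*x*s,c['cy']+c['f']*y*s])
def tri(rs):
    A=0;b=0
    for o,d in rs:
        Q=np.eye(3)-np.outer(d,d);A=A+Q;b=b+Q@o
    return np.linalg.solve(A,b)
E
python3 - <<'E'
from h import *
import pickle
T,o=tool();print(o)
for n in ['scene','side','wrist']:
    c=cap(n);pickle.dump(c,open(n+'.pkl','wb'));print(n,c['f'],c['cx'],c['cy'],c['k1'],c['M'].round(2).tolist())
    cv2.imwrite(f'pics/{n}0.png',c['color'])
a=[pickle.load(open(n+'.pkl','rb'))['color'] for n in ['scene','side']]
E
```

```text
{'time': 0.0, 'joint_positions': array([-1.43701866e+00,  3.42725064e-01,  1.52503482e+00, -2.90237124e-06,
        1.27538456e+00, -1.46022246e-01]), 'dq': array([ 0.00053134, -0.00056649,  0.0008767 , -0.00053596, -0.00040621,
       -0.00087964]), 'tau': array([ 1.54196012e-03, -4.31229115e+01, -2.44216686e+01,  7.19773024e-02,
        5.60502650e-02, -1.21295593e-04]), 'tool_pos': array([ 144.93125337, -504.10710276,  186.33757954]), 'tcp_rot': array([-3.14005697e+00, -2.23046119e-04,  2.79800590e-01]), 'contact_force': array([ 0.3568886 ,  0.08120673, -0.58374419]), 'moment': array([0.00515824, 0.01935736, 0.00752077]), 'finger_force': 0.0, 'grip_width': 92.09502645947923}
scene 351.46222063517706 256.16034760719253 189.06082470183696 -0.08755511985668105 [[0.78, -0.41, 0.47, 956.21], [0.63, 0.5, -0.6, -555.25], [0.01, 0.76, 0.65, 720.72], [0.0, 0.0, 0.0, 1.0]]
side 420.17460014277094 256.7321924481453 194.7236326654604 -0.04874387253933562 [[-0.99, 0.12, -0.11, 397.24], [-0.17, -0.72, 0.67, 790.34], [0.0, 0.68, 0.73, 949.74], [0.0, 0.0, 0.0, 1.0]]
wrist 314.88630853702904 254.42883339069107 189.13545687262624 -0.07520140944270236 [[0.28, 0.93, 0.26, 214.31], [-0.96, 0.27, 0.07, -483.74], [-0.0, -0.27, 0.96, 385.16], [0.0, 0.0, 0.0, 1.0]]
```

View pics/scene0.png

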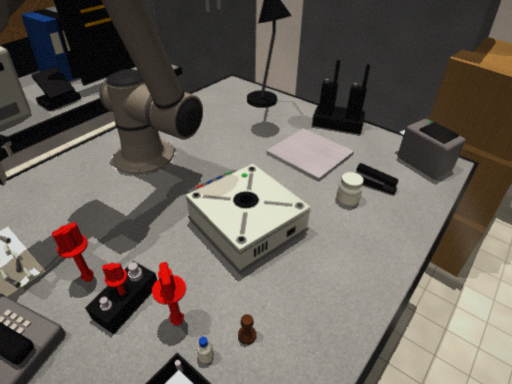

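View pics/side0.png

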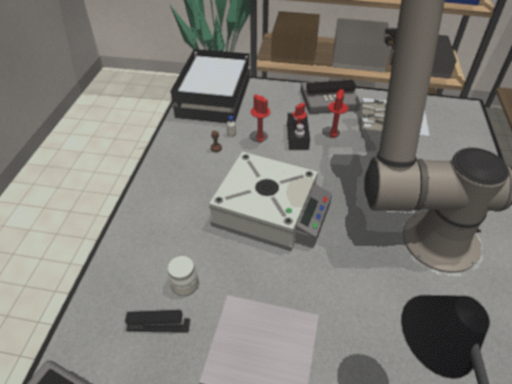

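Scene view: there are three red wing bolts, at (70,240), (116,275) and (168,283). The middle one stands in the black block between the two steel weights and is the smallest, so it is the one meant. The well mouth is at (246,200) in the scene view and (267,188) in the side view. I'll confirm with a crop and measure.

```bash
python3 - <<'E'
from h import *
import pickle
C={n:pickle.load(open(n+'.pkl','rb')) for n in ['scene','side']}
a=cv2.resize(C['scene']['color'][215:335,45:195],None,fx=2.6,fy=2.6,interpolation=2)
b=cv2.resize(C['side']['color'][80:180,240:365],None,fx=3.12,fy=3.12,interpolation=2)
cv2.imwrite('pics/crop1.png',np.hstack([a[:312],b[:312]]))
rs=[]
for n,(u0,v0) in dict(scene=(246,200),side=(267,188)).items():
    c=C[n];g=cv2.cvtColor(c['color'],6);m=(g<70).astype(np.uint8)
    k,l,s,ce=cv2.connectedComponentsWithStats(m);i=l[v0,u0]
    print(n,'well',s[i],ce[i],onz(c,*ce[i],100))
    rs.append(ray(c,*ce[i]))
    B,G,Rr=[c['color'][...,j].astype(int) for j in range(3)]
    m=((Rr>110)&(G<70)&(B<70)).astype(np.uint8)
    k,l,s,ce=cv2.connectedComponentsWithStats(m)
    for i in range(1,k):
        if s[i][4]>60: print(' red',s[i],ce[i].round(1),onz(c,*ce[i],105).round(0))
print(tri(rs))
E
```

```text
scene well [234 192  24  16 306] [245.55228758 199.48366013] [506.79245631 -29.18758248 100.        ]
 red [ 52 222  25  15 172] [ 64.  229.1] [ 242. -399.  105.]
 red [ 61 235  27  23 205] [ 76.2 248.8] [ 322. -412.  105.]
 red [102 263  19  11 110] [110.6 266.5] [ 426. -388.  105.]
 red [151 262  35  44 741] [167.4 285.2] [ 558. -339.  105.]
 red [105 269  22  18 150] [115.8 280.2] [ 465. -402.  105.]
side well [257 180  21  15 243] [266.7037037  187.16872428] [506.54336994 -28.94878212 100.        ]
 red [336  89   8  11  63] [339.9  94. ] [ 318. -529.  105.]
 red [328 102  21  12 125] [338.  108.2] [ 322. -440.  105.]
 red [252 108  17  11 100] [259.3 113.2] [ 583. -364.  105.]
[506.61324964 -29.06232782  99.84035309]
```

View pics/crop1.png

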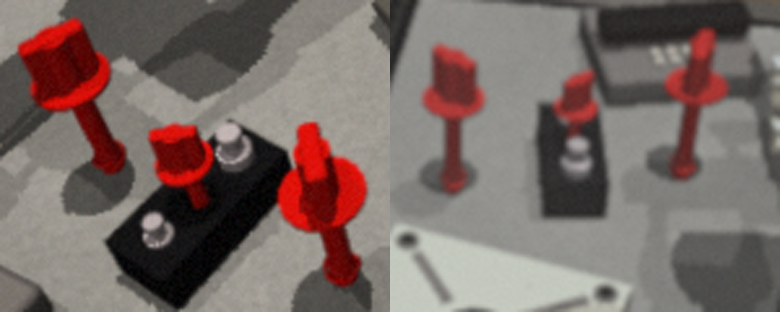

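The crop confirms it: the small red bolt stands in the middle of the block and the other two are bigger. The well is consistent across both views at (506.6, -29.1, 99.8). I'll move the wrist camera over the bolt.

```bash
python3 -m crank '[[0.03,-0.004,-0.04,0,0,0],[0.06,-0.004,-0.02,0,0,0],[0.06,-0.004,-0.01,0,0,0],[0.06,-0.004,0,0,0,0],[0.06,-0.004,0,0,0,0]]' 100; python3 -m crank '[[0,0,0,0,0,0],[0,0,0,0,0,0]]'
python3 - <<'E'
from h import *
import pickle
T,o=tool();print(o['time'],o['tool_pos'],o['tcp_rot'],o['joint_positions'])
c=cap('wrist');cv2.imwrite('pics/w1.png',cv2.resize(c['color'],None,fx=1.5,fy=1.5));pickle.dump(c,open('w1.pkl','wb'))
E
```

```text
time: 0.78
tool_pos: [399.8, -410.2, 256.7]
tcp_rot: [3.141, 0.0, 0.28]
contact_force: [-0.7, -0.7, 0.8]
grip_width: 92.0
finger_force: 0.0
time: 1.02
tool_pos: [397.8, -411.0, 256.3]
tcp_rot: [-3.141, 0.001, 0.28]
contact_force: [-0.1, -0.1, 0.8]
grip_width: 91.7
finger_force: 0.0
1.025 [ 397.75782729 -411.02326489  256.29608018] [-3.14090438e+00  9.34370356e-04  2.80424230e-01] [-9.35369995e-01  3.90333376e-01  1.26115973e+00 -6.38900485e-04
  1.49106969e+00  3.55053615e-01]
```

View pics/w1.png

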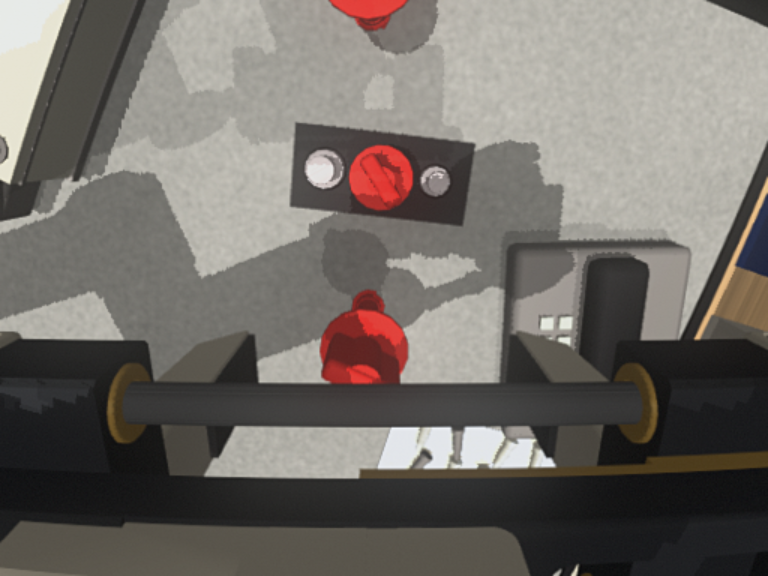

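The wrist view shows the small bolt at (381,177), which is (254,118) in raw pixels, between the two knobs. The wing runs from upper left to lower right. Next is the flange centre and wing direction.

```bash
python3 - <<'E'
from h import *
import pickle
c=pickle.load(open('w1.pkl','rb'));I=c['color'];B,G,Rr=[I[...,j].astype(int) for j in range(3)]
m=((Rr>90)&(G<80)&(B<80)).astype(np.uint8);k,l,s,ce=cv2.connectedComponentsWithStats(m);i=l[118,254];print(s[i],ce[i])
cn=max(cv2.findContours((l==i).astype(np.uint8),0,1)[0],key=len)
e=cv2.fitEllipse(cn);print(e,onz(c,*e[0],97), 48*c['f']/ (c['M'][2,3]-97))
P=np.array([onz(c,u,v,97)[:2] for u,v in cn[:,0]]);print(cv2.minEnclosingCircle(P.astype(np.float32)))
x,y,w,h,_=s[i];cr=I[y-4:y+h+4,x-4:x+w+4];print(x-4,y-4,cr.shape)
np.set_printoptions(linewidth=250);print(Rr[y:y+h:2,x:x+w])
cv2.imwrite('pics/w1c.png',cv2.resize(cr,None,fx=10,fy=10,interpolation=0))
E
```

```text
[ 232   96   44   45 1502] [253.5        117.83488682]
((253.49945068359375, 117.83220672607422), (42.66755676269531, 43.039276123046875), 163.7168731689453) [ 449.52924327 -394.10779431   97.        ] 42.22617827316078
((449.1940002441406, -394.2025146484375), 24.40073013305664)
228 92 (53, 52, 3)
[[72 74 72 ... 69 68 67]
 [72 72 70 ... 66 66 69]
 [75 74 75 ... 67 69 69]
 ...
 [75 73 60 ... 55 56 58]
 [76 74 71 ... 57 57 59]
 [70 69 57 ... 57 57 56]]
```

View pics/w1c.png

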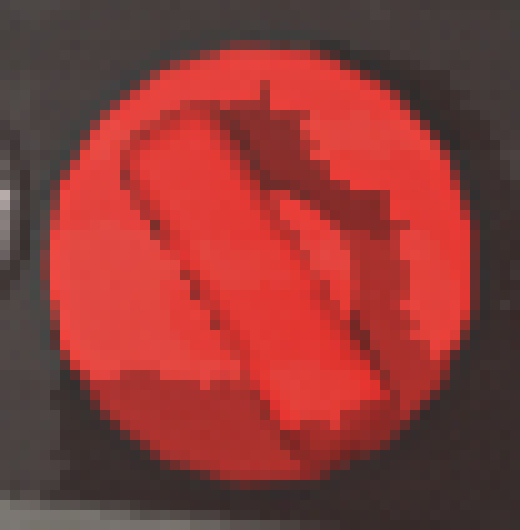

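The crop shows the wing top running from about (245,105.2) to (261.4,132.5) in raw pixels.

```bash
python3 - <<'E'
from h import *
import pickle
c=pickle.load(open('w1.pkl','rb'))
a=onz(c,245,105.2,135);b=onz(c,261.4,132.5,135);print(a,b,(a+b)/2,np.linalg.norm(a-b));th=np.arctan2(*(b-a)[1::-1]);print('wing y dir',th, th%np.pi)
q1=np.arctan2(-394,449.5)
for k in range(-3,4):
    yaw=th+k*np.pi   # tool x along wing width -> closes across thickness
    q6=q1+1.571-yaw; print(k,yaw,q6, 'well q6 at same bolt yaw', -0.057+1.571-yaw)
E
```

```text
[ 460.89289447 -382.25612245  135.        ] [ 439.66486507 -405.36880012  135.        ] [ 450.27887977 -393.81246129  135.        ] 31.381923162561172
wing y dir -2.313716263904007 0.8278763896857861
-3 -11.738494224673387 12.589798628793286 well q6 at same bolt yaw 13.252494224673386
-2 -8.596901571083594 9.448205975203493 well q6 at same bolt yaw 10.110901571083593
-1 -5.4553089174938005 6.306613321613699 well q6 at same bolt yaw 6.969308917493801
0 -2.313716263904007 3.1650206680239057 well q6 at same bolt yaw 3.8277162639040068
1 0.8278763896857861 0.023428014434112354 well q6 at same bolt yaw 0.6861236103142139
2 3.9694690432755793 -3.1181646391556805 well q6 at same bolt yaw -2.4554690432755795
3 7.111061696865372 -6.259757292745474 well q6 at same bolt yaw -5.597061696865372
```

```bash
python3 -m crank '[[0.0547,-0.002,0,0,0,-0.183],[0,0,0.03,0,0,-0.183],[0,0,0.03,0,0,-0.182],[0,0,0.03,0,0,0],[0,0,0,0,0,0]]' 60
python3 - <<'E'
from h import *
import pickle
T,o=tool();print(o['time'],o['tool_pos'],o['tcp_rot'],o['joint_positions'],o['contact_force'])
c=cap('wrist');pickle.dump(c,open('w2.pkl','wb'))
I=c['color'];B,G,Rr=[I[...,j].astype(int) for j in range(3)]
print(proj(c,np.array([449.5,-394.1,97])))
cv2.imwrite('pics/w2.png',I)
E
```

```text
time: 1.7
tool_pos: [447.8, -394.0, 164.8]
tcp_rot: [-3.137, -0.0, 0.825]
contact_force: [0.7, 0.2, 0.4]
grip_width: 55.2
finger_force: 0.0
1.7 [ 447.82165522 -394.02707718  164.78797317] [-3.13655497e+00 -2.34640718e-04  8.25193243e-01] [-8.49843721e-01  4.93838540e-01  1.34692418e+00 -3.01327353e-04
  1.30586469e+00 -1.04161595e-01] [0.73090834 0.2463025  0.4108764 ]
[257.15916087 185.91650432]
```

View pics/w2.png

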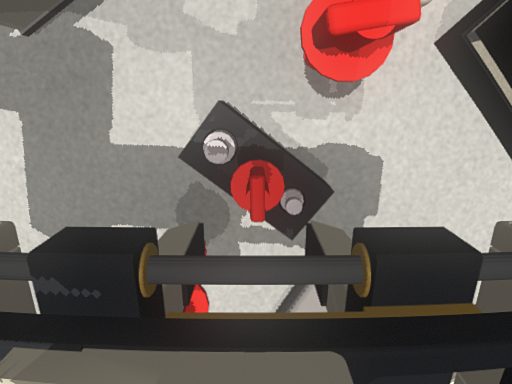

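The wrist view shows the wing aligned with the tool, the flange at (257,187) as predicted, and the fingers either side. I'll descend and grasp.

```bash
python3 -m crank '[[0,0,0.03,0,0,0],[0,0,0.034,0,0,0],[0,0,0,0,0,0],[0,0,0,0,0,0]]'; python3 -m crank '[[0,0,0,0,0,0],[0,0,0,0,0,0],[0,0,0,0,0,0],[0,0,0,0,0,0]]' 0
python3 -c "
from h import *
print(tool()[1])"
```

```text
time: 2.25
tool_pos: [450.9, -395.4, 105.1]
tcp_rot: [3.138, 0.0, 0.827]
contact_force: [0.6, 0.3, 0.5]
grip_width: 54.8
finger_force: 0.0
time: 2.75
tool_pos: [450.3, -394.0, 102.9]
tcp_rot: [3.141, 0.0, 0.828]
contact_force: [0.7, 0.5, -0.2]
grip_width: 19.8
finger_force: 0.0
{'time': 2.75, 'joint_positions': array([-8.46885395e-01,  5.48480170e-01,  1.43301680e+00, -7.51068301e-05,
        1.15991417e+00, -1.03959087e-01]), 'dq': array([ 0.00139369,  0.00372602,  0.00140933, -0.00126597, -0.00189654,
        0.0007213 ]), 'tau': array([-5.38625725e-03, -5.21765006e+01, -2.30926269e+01,  7.01684668e-02,
        4.59525478e-02,  1.33835447e-04]), 'tool_pos': array([ 450.28292085, -394.04846862,  102.87943857]), 'tcp_rot': array([3.14141926e+00, 8.73257315e-05, 8.27900003e-01]), 'contact_force': array([ 0.70727461,  0.4714459 , -0.19645262]), 'moment': array([-0.03062492,  0.00987136,  0.02940931]), 'finger_force': 0.0, 'grip_width': 19.76308308645384}
```

```bash
python3 -m crank '[[0,0,0,0,0,0],[0,0,0,0,0,0],[0,0,0,0,0,0]]' 0; python3 -m crank '[[0,0,-0.02,0,0,0],[0,0,-0.04,0,0,0],[0,0,-0.04,0,0,0],[0,0,-0.04,0,0,0],[0,0,0,0,0,0]]'
python3 - <<'E'
from h import *
T,o=tool();print(o['tool_pos'],o['tcp_rot'],o['contact_force'],o['grip_width'])
for n in ('side','scene'): cv2.imwrite(f'pics/{n}1.png',cap(n)['color'])
a=cv2.imread('pics/side1.png')[20:200,200:400];b=cv2.imread('pics/scene1.png')[150:330,30:230]
cv2.imwrite('pics/l1.png',cv2.resize(np.hstack([a,b]),None,fx=2,fy=2))
E
```

```text
time: 3.12
tool_pos: [450.2, -394.1, 102.7]
tcp_rot: [-3.142, 0.0, 0.828]
contact_force: [0.2, -0.4, 0.1]
grip_width: 0.5
finger_force: 0.0
time: 3.75
tool_pos: [451.4, -395.3, 246.5]
tcp_rot: [3.134, 0.001, 0.828]
contact_force: [0.3, -0.8, -0.7]
grip_width: 0.4
finger_force: 0.0
[ 451.37284015 -395.29266438  246.53636191] [3.13422919e+00 7.78315103e-04 8.27830994e-01] [ 0.28871681 -0.81043583 -0.67566108] 0.36995760479870843
```

View pics/l1.png

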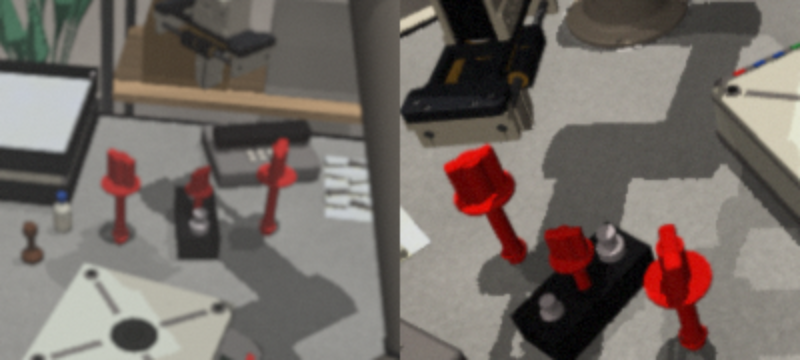

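The grasp closed on nothing. The bolt is still in the block, at about (115,275) in the scene view, so the wrist-based position is off. I'll check it by triangulating from the two fixed cameras.

```bash
python3 - <<'E'
from h import *
import pickle
S={}
for n in ('scene','side'):
    c=cap(n);S[n]=c
    print(n,'pred bolt flange/wingtop', proj(c,[449.5,-394.1,97]),proj(c,[449.5,-394.1,135]),'TCP',proj(c,tool()[0][:3,3]), 'grasp/body',proj(c,tool()[0][:3,3]+[0,0,66]))
w=cap('wrist');print(w['tool_from_camera'])
for u,v in [(114.8,277.8)]:
    print(onz(S['scene'],u,v,97))
c=pickle.load(open('side.pkl','rb'))
B,G,Rr=[c['color'][...,j].astype(int) for j in range(3)]
m=((Rr>90)&(G<90)&(B<90)&(Rr-G>40)).astype(np.uint8)
k,l,s,ce=cv2.connectedComponentsWithStats(m)
for i in range(1,k):
    if s[i][4]>20: print(s[i],ce[i])
c=S['scene'];B,G,Rr=[c['color'][...,j].astype(int) for j in range(3)]
m=((Rr>80)&(Rr-G>50)).astype(np.uint8)
k,l,s,ce=cv2.connectedComponentsWithStats(m)
for i in range(1,k):
    if s[i][4]>20: print('sc',s[i],ce[i])
E
```

```text
scene pred bolt flange/wingtop [115.44098798 276.15710935] [110.81802542 265.18132661] TCP [ 96.48668657 229.75439045] grasp/body [ 86.01644511 203.80667194]
side pred bolt flange/wingtop [299.55326419 114.03578554] [300.40699225 104.69216137] TCP [302.87798768  76.64439382] grasp/body [304.60370506  57.54352259]
[[ 3.44639671e-04  9.62988904e-01  2.69540815e-01  7.27319833e+01]
 [ 9.99999769e-01 -4.89716221e-04  4.70992476e-04 -6.34170026e-01]
 [ 5.85559038e-04  2.69540591e-01 -9.62988851e-01 -1.98712428e+02]
 [ 0.00000000e+00  0.00000000e+00  0.00000000e+00  1.00000000e+00]]
[ 452.06751929 -397.51421499   97.        ]
[328  89  21  48 367] [337.63215259 108.65122616]
[251  95  19  47 401] [259.94014963 112.96758105]
[292 102  15  21 170] [299.6        112.08235294]
[323 197   5   6  23] [324.73913043 199.08695652]
sc [  52  222   41   60 1016] [ 71.55610236 246.37007874]
sc [102 262  25  33 470] [113.94255319 275.47234043]
sc [ 151  262   35   63 1155] [168.97402597 291.2017316 ]
```

```bash
python3 - <<'E'
from h import *
T,o=tool();P=T[:3,3];out=[]
print(P,o['tcp_rot'])
for n,(x0,y0,w,h) in dict(scene=(30,150,130,150),side=(240,20,130,150),wrist=(130,150,260,150)).items():
    c=cap(n);I=c['color'].copy()
    for k in (0,19,66):
        u,v=proj(c,P-k*T[:3,2]);I[int(round(v)),int(round(u))]=(0,255,0);print(n,k,u.round(1),v.round(1))
    s=1 if n=='wrist' else 1
    out.append(I[y0:y0+h,x0:x0+w])
A=cv2.resize(np.hstack(out[:2]),None,fx=2,fy=2,interpolation=0);B=cv2.resize(out[2],None,fx=2,fy=2,interpolation=0)
cv2.imwrite('pics/chk.png',np.vstack([A,B]))
E
```

```text
[ 449.77309174 -393.54895406  241.2370301 ] [-3.13884211e+00 -2.43062695e-04  8.27791428e-01]
scene 0 96.6 229.9
scene 19 93.7 222.8
scene 66 86.1 204.0
side 0 302.9 76.7
side 19 303.3 71.3
side 66 304.6 57.5
wrist 0 255.2 213.5
wrist 19 255.3 224.2
wrist 66 255.5 261.7
```

View pics/chk.png

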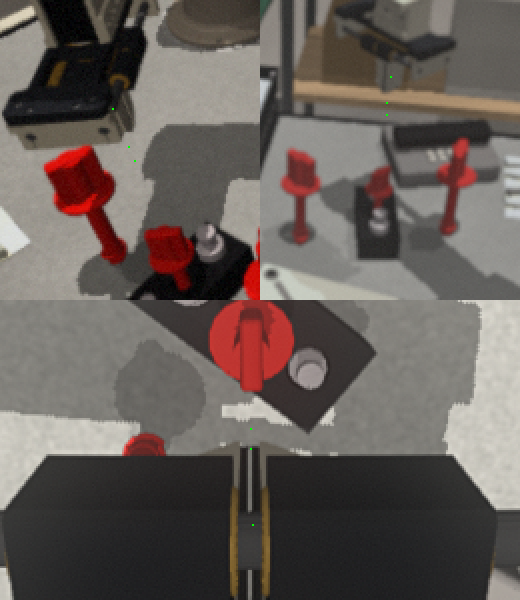

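The fingertips end about 37–40 mm short of the reported TCP: in the wrist view at row 221, and in the side view between the 19 and 66 mm marks. So the pads closed above the wing. I'll go about 32 mm lower this time.

```bash
python3 -m crank '[[0,0,0.03,0,0,0],[0,0,0.04,0,0,0],[0,0,0.04,0,0,0]]' 60;python3 -m crank '[[0,0,0,0,0,0],[0,0,0.03,0,0,0],[0,0,0.02,0,0,0],[0,0,0.012,0,0,0],[0,0,0,0,0,0]]'; python3 -m crank '[[0,0,0,0,0,0],[0,0,0,0,0,0],[0,0,0,0,0,0],[0,0,0,0,0,0],[0,0,0,0,0,0]]' 0; python3 -m crank '[[0,0,0,0,0,0],[0,0,0,0,0,0]]'
```

```text
time: 4.53
tool_pos: [450.1, -394.0, 131.4]
tcp_rot: [3.142, 0.0, 0.828]
contact_force: [-0.4, 0.5, -0.3]
grip_width: 25.8
finger_force: 0.0
time: 5.15
tool_pos: [450.4, -394.3, 71.2]
tcp_rot: [3.141, 0.0, 0.828]
contact_force: [0.7, 0.2, 0.9]
grip_width: 54.8
finger_force: 0.0
time: 5.78
tool_pos: [450.2, -394.1, 70.8]
tcp_rot: [3.141, 0.0, 0.828]
contact_force: [-0.4, -0.6, -0.1]
grip_width: 11.9
finger_force: 30.0
time: 6.02
tool_pos: [450.3, -394.1, 70.8]
tcp_rot: [3.141, 0.0, 0.828]
contact_force: [-0.0, -0.4, 1.4]
grip_width: 11.6
finger_force: 30.0
```

Gripped, with a width of 11.9 mm that matches the wing. Lift, carry it to the well, and wind the wrist back.

```bash
python3 -m crank '[[0,0,-0.02,0,0,0],[0,0,-0.035,0,0,0],[0,0,-0.035,0,0,0],[0,0,-0.035,0,0,0]]'; python3 -m crank '[[0.02,-0.0133,0,0,0,0],[0.04,-0.0267,0,0,0,0],[0.05,-0.0333,0,0,0,0],[0.05,-0.0333,0,0,0,0],[0.05,-0.0333,0,0,0,0]]';  python3 -m crank '[[0.05,-0.0333,0,0,0,0],[0.03,-0.02,0,0,0,0],[0.017,-0.012,0,0,0,0],[0,0,0,0,0,-0.1],[0,0,0,0,0,-0.182]]'
python3 -m crank '[[0,0,0,0,0,-0.182],[0,0,0,0,0,-0.182],[0,0,0,0,0,-0.182],[0,0,0,0,0,-0.182],[0,0,0,0,0,-0.182]]'; python3 -m crank '[[0,0,0,0,0,-0.182],[0,0,0,0,0,-0.182],[0,0,0,0,0,-0.182],[0,0,0,0,0,-0.182],[0,0,0,0,0,-0.182]]'
python3 - <<'E'
from h import *
import pickle
T,o=tool();print(o['tool_pos'],o['tcp_rot'],o['joint_positions'],o['contact_force'],o['moment'])
for n in ('side','scene'):
    c=cap(n);pickle.dump(c,open(n+'2.pkl','wb'));B,G,Rr=[c['color'][...,j].astype(int) for j in range(3)]
    m=((Rr>80)&(Rr-G>45)).astype(np.uint8);k,l,s,ce=cv2.connectedComponentsWithStats(m)
    for i in range(1,k):
        if s[i][4]>60: print(n,s[i],ce[i])
    print(proj(c,T[:3,3]-[0,0,62.8]),proj(c,T[:3,3]+[0,0,22.2]))
E
```

```text
time: 6.52
tool_pos: [450.1, -393.9, 196.7]
tcp_rot: [-3.141, 0.0, 0.828]
contact_force: [-0.3, -0.6, -1.6]
grip_width: 11.9
finger_force: 30.0
time: 7.15
tool_pos: [489.2, -142.9, 195.7]
tcp_rot: [3.142, -0.0, 0.827]
contact_force: [1.3, 0.6, -0.0]
grip_width: 11.6
finger_force: 30.0
time: 7.78
tool_pos: [506.7, -28.6, 195.6]
tcp_rot: [-3.141, 0.0, 1.116]
contact_force: [-0.9, -0.5, -1.7]
grip_width: 11.5
finger_force: 30.0
time: 8.4
tool_pos: [506.6, -29.1, 195.6]
tcp_rot: [-3.141, -0.0, 2.026]
contact_force: [-0.7, 0.2, -1.2]
grip_width: 12.1
finger_force: 30.0
time: 9.02
tool_pos: [506.6, -29.1, 195.6]
tcp_rot: [-3.142, -0.0, 2.936]
contact_force: [1.0, -0.6, 0.2]
grip_width: 11.6
finger_force: 30.0
[506.61798396 -29.13146545 195.58270761] [-3.14152327e+00 -3.64515715e-04  2.93576160e+00] [-2.08518322e-01  3.03223490e-01  1.55625242e+00 -7.33951722e-05
  1.28248108e+00 -1.57346273e+00] [ 1.03743555 -0.60580397  0.22219921] [ 0.09618591 -0.13762633 -0.05248955]
side [328  89  21  48 370] [337.6        108.47027027]
side [250 102   8  15  62] [253.90322581 110.96774194]
side [260 152  16  28 123] [267.32520325 163.30081301]
[266.91872916 178.85010747] [267.56307728 155.74487561]
scene [479  54  33  21 323] [496.80185759  62.45510836]
scene [237 149  19  44 337] [246.3115727  168.58753709]
scene [  51  222   42   60 1048] [ 71.65267176 246.17843511]
scene [ 151  262   36   63 1184] [168.92060811 291.13260135]
[245.4482036  189.99236277] [245.265289   163.31028074]
```

```bash
python3 -m crank '[[0,0,0,0,0,-0.18],[0,0,0,0,0,-0.18],[0,0,0,0,0,-0.18],[0,0,0,0,0,-0.18],[0,0,0,0,0,-0.18]]'; python3 -m crank '[[0,0,0,0,0,-0.18],[0,0,0,0,0,-0.18],[0,0,0,0,0,-0.1],[0,0,0,0,0,0]]'
python3 - <<'E'
from h import *
T,o=tool();print(o['tool_pos'],o['tcp_rot'],o['joint_positions'][5],o['contact_force'])
F={};
for n,(x0,x1,y0,y1) in dict(side=(250,285,145,190),scene=(225,265,140,200)).items():
    c=cap(n);B,G,Rr=[c['color'][...,j].astype(int) for j in range(3)]
    m=(Rr-G>25)&(Rr>1.5*G);print(n)
    for v in range(y0,y1,2):
        u=np.flatnonzero(m[v,x0:x1])+x0
        if len(u): print(v,u.min(),u.max(),(u.min()+u.max())/2,end=' | ')
    print([proj(c,T[:3,3]+[0,0,z]).round(1) for z in (-62.8,-46,0,22.2)])
E
```

```text
time: 9.75
tool_pos: [506.7, -29.1, 195.6]
tcp_rot: [3.141, -0.0, -2.452]
contact_force: [0.1, -0.6, -0.4]
grip_width: 11.8
finger_force: 30.0
time: 10.25
tool_pos: [506.7, -29.2, 195.6]
tcp_rot: [3.141, -0.0, -1.998]
contact_force: [0.5, 0.0, -1.2]
grip_width: 11.6
finger_force: 30.0
[506.68321934 -29.15255751 195.647973  ] [ 3.14138843e+00 -1.31197183e-04 -1.99763005e+00] -2.9232569597921114 [ 0.49903608  0.010947   -1.24641928]
side
145 264 267 265.5 | 147 263 267 265.0 | 149 263 267 265.0 | 151 262 266 264.0 | 153 260 274 267.0 | 155 259 275 267.0 | 157 259 275 267.0 | 159 261 273 267.0 | 161 265 269 267.0 | 163 266 268 267.0 | 165 266 268 267.0 | 167 265 268 266.5 | 169 265 268 266.5 | 171 265 268 266.5 | 173 265 268 266.5 | 175 265 269 267.0 | 177 264 269 266.5 | 179 264 269 266.5 | 181 266 266 266.0 | [array([266.9, 178.8]), array([267. , 174.5]), array([267.4, 162. ]), array([267.5, 155.7])]
scene
150 239 243 241.0 | 152 239 243 241.0 | 154 239 243 241.0 | 156 239 243 241.0 | 158 239 253 246.0 | 160 237 255 246.0 | 162 237 256 246.5 | 164 237 255 246.0 | 166 238 253 245.5 | 168 243 251 247.0 | 170 244 249 246.5 | 172 244 248 246.0 | 174 244 248 246.0 | 176 244 248 246.0 | 178 244 248 246.0 | 180 244 249 246.5 | 182 244 249 246.5 | 184 244 249 246.5 | 186 243 250 246.5 | 188 243 250 246.5 | 190 244 248 246.0 | 192 246 247 246.5 | [array([245.5, 190. ]), array([245.4, 185. ]), array([245.3, 170.6]), array([245.3, 163.3])]
```

```bash
python3 -m crank '[[0,0,0.02,0,0,0],[0,0,0.03,0,0,0],[0,0,0.025,0,0,0],[0,0,0.015,0,0,0],[0,0,0,0,0,0]]'; python3 -m crank '[[0,0,0.003,0,0,0],[0,0,0.002,0,0,0],[0,0,0,0,0,0]]'; python3 -m crank '[[0,0,0.002,0,0,0],[0,0,0.0,0,0,0]]';python3 -m crank '[[0,0,0.001,0,0,0],[0,0,0.0,0,0,0]]'
python3 -c "
from h import *
T,o=tool();print(o['tool_pos'],o['contact_force'],o['moment'])"
```

```text
time: 10.98
tool_pos: [506.3, -29.1, 105.0]
tcp_rot: [3.14, -0.001, -1.995]
contact_force: [0.3, -0.5, 0.0]
grip_width: 11.9
finger_force: 30.0
time: 11.35
tool_pos: [506.9, -29.2, 101.0]
tcp_rot: [-3.141, 0.0, -1.994]
contact_force: [0.3, -0.7, -1.2]
grip_width: 11.7
finger_force: 30.0
time: 11.6
tool_pos: [506.7, -29.2, 98.7]
tcp_rot: [3.142, -0.0, -1.993]
contact_force: [1.2, 0.3, -0.5]
grip_width: 12.2
finger_force: 30.0
time: 11.85
tool_pos: [506.8, -29.2, 97.8]
tcp_rot: [-3.141, -0.0, -1.993]
contact_force: [0.7, -0.2, 0.4]
grip_width: 11.9
finger_force: 30.0
[506.83179826 -29.19750232  97.81584327] [ 0.7185831  -0.18952525  0.41950014] [ 0.15978    -0.01036539 -0.03971981]
```

```bash
for i in 1; do python3 -m crank '[[0,0,0.001,0,0,0],[0,0,0,0,0,0]]'; python3 -m crank '[[0,0,0.001,0,0,0],[0,0,0,0,0,0]]'; python3 -m crank '[[0,0,0.001,0,0,0],[0,0,0,0,0,0]]';python3 -m crank '[[0,0,0.001,0,0,0],[0,0,0,0,0,0]]'; done | grep -E 'pos|contact'
python3 -c "
from h import *
T,o=tool();print(o['tool_pos'],o['contact_force'],o['moment'])"
```

```text
tool_pos: [506.9, -29.2, 96.9]
contact_force: [-0.4, -0.4, 3.1]
tool_pos: [507.0, -29.2, 96.1]
contact_force: [-1.1, 0.0, 5.4]
tool_pos: [507.5, -29.2, 94.7]
contact_force: [2.1, 0.1, -1.0]
tool_pos: [507.4, -29.2, 93.8]
contact_force: [2.6, 0.1, 0.9]
[507.37404973 -29.19681867  93.80339313] [2.63988989 0.05872847 0.92381833] [ 0.20315658 -0.83548993  0.01137776]
```

```bash
(python3 -m crank '[[-0.0006,-0.0014,0,0,0,0],[0,0,0,0,0,0]]'; python3 -m crank '[[-0.0004,-0.0009,0.0005,0,0,0],[0,0,0,0,0,0]]';python3 -m crank '[[-0.0004,-0.0009,0.0005,0,0,0],[0,0,0,0,0,0],[0,0,0,0,0,0]]') | grep -E 'pos|contact'
python3 -c "
from h import *
T,o=tool();print(o['tool_pos'],o['contact_force'],o['moment'])"
```

```text
tool_pos: [508.1, -29.2, 93.5]
contact_force: [1.2, 0.1, 0.2]
tool_pos: [508.7, -29.2, 92.9]
contact_force: [0.8, 0.0, -0.7]
tool_pos: [510.2, -29.2, 92.7]
contact_force: [0.5, 0.1, -0.6]
[510.16771544 -29.1978962   92.66666891] [ 0.4753633   0.1071057  -0.56591745] [ 0.13088909 -0.04921221 -0.02558032]
```

```bash
(python3 -m crank '[[0,0,0.001,0,0,0],[0,0,0,0,0,0]]'; python3 -m crank '[[0,0,0.001,0,0,0],[0,0,0,0,0,0]]';python3 -m crank '[[0,0,0.001,0,0,0],[0,0,0,0,0,0],[0,0,0,0,0,0]]') | grep -E 'pos|contact'
python3 -c "
from h import *
T,o=tool();print(o['tool_pos'],o['contact_force'],o['moment'])"
```

```text
tool_pos: [510.2, -29.2, 91.6]
contact_force: [0.1, -0.0, -0.8]
tool_pos: [510.3, -29.2, 90.7]
contact_force: [-0.4, 0.2, -0.6]
tool_pos: [510.4, -29.2, 89.9]
contact_force: [-0.8, 0.5, 2.9]
[510.40364904 -29.22852656  89.9311165 ] [-0.82957225  0.50760103  2.93758253] [ 0.16526809  0.01047844 -0.02530429]
```

Thread is resting on thread at a foot depth of −73 mm, and it is centred. Now turn clockwise by feel.

```bash
(python3 -m crank '[[0,0,0.0005,0,0,0.15],[0,0,0,0,0,0.15]]'; python3 -m crank '[[0,0,0,0,0,0.15],[0,0,0,0,0,0.15]]';python3 -m crank '[[0,0,0,0,0,0.15],[0,0,0,0,0,0.15]]') | grep -E 'pos|contact'
python3 -c "
from h import *
T,o=tool();print(o['tool_pos'],o['contact_force'],o['moment'],o['tcp_rot'])"
```

```text
tool_pos: [510.4, -28.9, 89.4]
contact_force: [-0.3, 1.9, 1.3]
tool_pos: [510.2, -28.9, 89.2]
contact_force: [-0.3, 1.5, 1.3]
tool_pos: [509.9, -28.9, 89.0]
contact_force: [-0.9, 0.8, -0.1]
[509.92563682 -28.85407864  88.96753053] [-0.92070494  0.84627404 -0.13093791] [ 0.43907528 -0.05461797  0.05878329] [ 3.14085651e+00 -6.66086032e-04 -2.89838385e+00]
```

```bash
(python3 -m crank '[[0,0,0.00035,0,0,0.15],[0,0,0.00035,0,0,0.15]]'; python3 -m crank '[[0,0,0.00035,0,0,0.15],[0,0,0.00035,0,0,0.15]]';python3 -m crank '[[0,0,0.00035,0,0,0.15],[0,0,0.00035,0,0,0.15]]') | grep -E 'pos|contact'
python3 -c "
from h import *
T,o=tool();print(o['tool_pos'],o['contact_force'],o['moment'],o['tcp_rot'])"
```

```text
tool_pos: [509.9, -28.8, 88.2]
contact_force: [-1.0, 2.3, 0.8]
tool_pos: [509.9, -28.7, 87.5]
contact_force: [-0.9, 2.1, 0.8]
tool_pos: [510.0, -28.6, 86.8]
contact_force: [-0.4, 1.8, 1.1]
[509.96150992 -28.55407666  86.83501301] [-0.38803719  1.75405967  1.05478231] [ 0.63682604 -0.09329302  0.02091704] [ 3.14123356e+00 -1.26023134e-03  2.48475625e+00]
```

```bash
(python3 -m crank '[[0.0003,0.0004,0.0003,0,0,0.15],[0,0,0.0003,0,0,0.15],[0,0,0.0003,0,0,0.15],[0,0,0.00034,0,0,0.15]]'; python3 -m crank '[[0,0,0.00033,0,0,0.15],[0,0,0.00033,0,0,0.15],[0,0,0.00033,0,0,0.15],[0,0,0.00033,0,0,0.15]]';python3 -m crank '[[0,0,0.00033,0,0,0.15],[0,0,0.00033,0,0,0.15],[0,0,0.00033,0,0,0.15],[0,0,0.00033,0,0,0.15]]') | grep -E 'pos|contact'
python3 -c "
from h import *
T,o=tool();print(o['tool_pos'],o['contact_force'],o['moment'],o['tcp_rot'],o['joint_positions'][5])"
```

```text
tool_pos: [510.1, -28.2, 85.6]
contact_force: [0.5, 1.4, 0.0]
tool_pos: [510.3, -28.2, 84.4]
contact_force: [0.3, 1.0, -0.1]
tool_pos: [510.5, -28.4, 83.1]
contact_force: [0.5, 1.1, -0.4]
[510.48933672 -28.39060987  83.10207143] [ 0.51331571  1.12755328 -0.38928729] [ 0.27389935 -0.27941437 -0.03376539] [-3.14148636e+00 -5.91376048e-04  6.84734450e-01] 0.679806280592414
```

```bash
(python3 -m crank '[[0,0,0.00033,0,0,0.15],[0,0,0.00033,0,0,0.15],[0,0,0.00033,0,0,0.15],[0,0,0.00033,0,0,0.15]]'; python3 -m crank '[[0,0,0.00033,0,0,0.15],[0,0,0.00033,0,0,0.15],[0,0,0.00033,0,0,0.15],[0,0,0.00033,0,0,0.15]]';python3 -m crank '[[0,0,0.00033,0,0,0.15],[0,0,0.00033,0,0,0.15],[0,0,0.00033,0,0,0.15],[0,0,0.00033,0,0,0.15]]'; python3 -m crank '[[0,0,0,0,0,0],[0,0,0,0,0,0]]') | grep -E 'pos|contact'
python3 -c "
from h import *
T,o=tool();print(o['time'],o['tool_pos'],o['contact_force'],o['moment'],o['tcp_rot'],o['joint_positions'][5])"
```

```text
tool_pos: [510.5, -28.6, 81.8]
contact_force: [0.4, 0.8, -0.4]
tool_pos: [510.2, -28.7, 80.4]
contact_force: [0.3, -1.0, -0.8]
tool_pos: [510.1, -28.7, 79.0]
contact_force: [-1.0, -0.2, -0.9]
tool_pos: [510.2, -28.7, 79.2]
contact_force: [0.5, -0.2, -0.9]
19.35 [510.20711084 -28.6956433   79.1567464 ] [ 0.48829014 -0.17816321 -0.88489545] [ 0.1549664  -0.00691603  0.04647199] [ 3.14135939e+00  4.42643031e-05 -1.10732448e+00] 2.4720167071881507
```

```bash
(python3 -m crank '[[0,0,0,0,0,0],[0,0,0,0,0,0],[0,0,0,0,0,0],[0,0,0,0,0,0],[0,0,0,0,0,0]]' 60; python3 -m crank '[[0,0,0,0,0,-0.1848],[0,0,0,0,0,-0.1848],[0,0,0,0,0,-0.1848],[0,0,0,0,0,-0.1848],[0,0,0,0,0,-0.1848]]'; python3 -m crank '[[0,0,0,0,0,-0.1848],[0,0,0,0,0,-0.1848],[0,0,0,0,0,-0.1848],[0,0,0,0,0,-0.1848],[0,0,0,0,0,-0.1848]]'; python3 -m crank '[[0,0,0,0,0,-0.1848],[0,0,0,0,0,-0.1848],[0,0,0,0,0,-0.1848],[0,0,0,0,0,-0.1848],[0,0,0,0,0,-0.1848]]';python3 -m crank '[[0,0,0,0,0,-0.1848],[0,0,0,0,0,-0.1848],[0,0,0,0,0,0]]') | grep -E 'pos|contact|width'
python3 - <<'E'
from h import *
T,o=tool();print(o['time'],o['tool_pos'],o['tcp_rot'],o['joint_positions'][5])
for n,(x0,x1,y0,y1) in dict(side=(240,295,150,200),scene=(215,275,150,215)).items():
    c=cap(n);B,G,Rr=[c['color'][...,j].astype(int) for j in range(3)]
    m=(Rr-G>25)&(Rr>1.5*G);print(n)
    for v in range(y0,y1,2):
        u=np.flatnonzero(m[v,x0:x1])+x0
        if len(u): print(v,u.min(),u.max(),end=' | ')
    print([proj(c,[510.2,-28.7,79.2+z]).round(1) for z in (22.2,26.2,64)])
    a=c['color'][130:230,x0-30:x1+30];cv2.imwrite(f'pics/r_{n}.png',cv2.resize(a,None,fx=4,fy=4))
E
```

```text
tool_pos: [510.3, -28.7, 79.3]
contact_force: [0.4, 0.2, -0.5]
grip_width: 53.7
tool_pos: [510.3, -28.7, 79.3]
contact_force: [-0.1, -0.0, -0.1]
grip_width: 55.3
tool_pos: [510.3, -28.7, 79.3]
contact_force: [0.6, 0.0, 0.8]
grip_width: 55.4
tool_pos: [510.3, -28.7, 79.3]
contact_force: [0.2, -0.2, 0.6]
grip_width: 55.1
tool_pos: [510.3, -28.7, 79.3]
contact_force: [0.1, 0.1, 0.2]
grip_width: 55.1
22.225 [510.29945135 -28.72340485  79.28965113] [-3.14157010e+00  1.19344189e-04  2.02974994e+00] -0.6650771654227062
side
174 263 265 | 176 263 267 | 178 263 268 | 180 262 269 | 182 259 271 | 184 258 273 | 186 257 273 | 188 257 274 | 190 258 273 | 192 260 271 | [array([265.4, 186.7]), array([265.4, 185.7]), array([265.7, 176.1])]
scene
184 247 250 | 186 246 250 | 188 244 250 | 190 244 250 | 192 243 250 | 194 241 254 | 196 239 256 | 198 238 256 | 200 238 256 | 202 239 255 | 204 241 253 | 206 247 248 | [array([246.7, 199.5]), array([246.7, 198.4]), array([246.6, 187.4])]
```

```bash
(python3 -m crank '[[0,0,0,0,0,0],[0,0,0,0,0,0],[0,0,0,0,0,0],[0,0,0,0,0,0],[0,0,0,0,0,0]]' 0; python3 -m crank '[[0,0,0,0,0,0],[0,0,0,0,0,0]]'; python3 -m crank '[[0,0,0.00033,0,0,0.15],[0,0,0.00033,0,0,0.15]]'; python3 -m crank '[[0,0,0.00033,0,0,0.15],[0,0,0,0,0,0]]') | grep -E 'pos|contact|width|finger'
python3 -c "
from h import *
T,o=tool();print(o['time'],o['tool_pos'],o['contact_force'],o['moment'],o['tcp_rot'],o['joint_positions'][5])"
```

```text
tool_pos: [510.3, -28.7, 79.3]
contact_force: [0.1, 0.3, 0.6]
grip_width: 11.5
finger_force: 30.0
tool_pos: [510.3, -28.7, 79.3]
contact_force: [0.6, 1.0, 0.1]
grip_width: 11.8
finger_force: 30.0
tool_pos: [510.6, -28.8, 79.1]
contact_force: [-0.5, 0.0, 4.8]
grip_width: 11.8
finger_force: 30.0
tool_pos: [510.9, -28.9, 79.1]
contact_force: [-1.7, 0.6, 5.4]
grip_width: 12.0
finger_force: 30.0
23.7 [510.88121721 -28.88949277  79.12691309] [-1.71348581  0.57774373  5.35087573] [-0.05448611  0.04961736 -0.01240455] [3.14002424e+00 5.73414516e-04 1.57979166e+00] -0.21504560741476894
```

```bash
(python3 -m crank '[[0,0,-0.0005,0,0,0],[0,0,0,0,0,0]]'; python3 -m crank '[[0,0,0,0,0,0.15],[0,0,0,0,0,0]]'; python3 -m crank '[[0,0,0,0,0,0.15],[0,0,0,0,0,0]]') | grep -E 'pos|contact|width'
python3 - <<'E'
from h import *
T,o=tool();print(o['time'],o['contact_force'],o['moment'],o['tcp_rot'])
c=cap('side');s=cap('scene')
a=cv2.resize(c['color'][130:230,210:325],None,fx=5,fy=5)[:, :395];a=cv2.resize(c['color'][140:220,226:306],None,fx=5,fy=5,interpolation=2);b=cv2.resize(s['color'][150:230,206:286],None,fx=5,fy=5,interpolation=2)
cv2.imwrite('pics/home.png',np.hstack([a,b]))
E
```

```text
tool_pos: [510.7, -28.8, 79.2]
contact_force: [-0.5, -0.1, 4.1]
grip_width: 12.1
tool_pos: [510.6, -28.8, 79.1]
contact_force: [-0.3, -0.3, 4.8]
grip_width: 11.7
tool_pos: [510.4, -28.7, 79.1]
contact_force: [0.2, 0.4, 6.4]
grip_width: 11.6
24.45 [0.15425758 0.43792178 6.36189005] [-0.00402929  0.11073917 -0.01596772] [3.14129486e+00 9.47055496e-05 1.28336729e+00]
```

View pics/home.png

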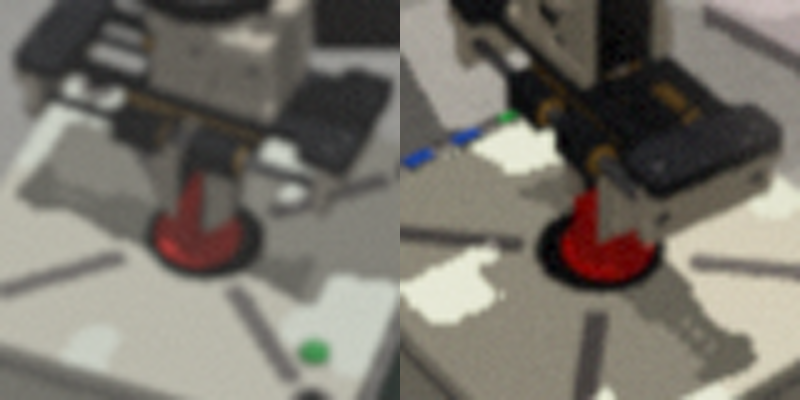

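The picture shows the flange down on the black ring in both views. The z force stopped the feed, so it has touched the housing. I'll relieve the press and turn on to snug.

```bash
(python3 -m crank '[[0,0,-0.0005,0,0,0],[0,0,-0.0005,0,0,0]]'; python3 -m crank '[[0,0,0,0,0,0.15],[0,0,0,0,0,0.15],[0,0,0,0,0,0]]'; python3 -m crank '[[0,0,0,0,0,0.15],[0,0,0,0,0,0.15],[0,0,0,0,0,0]]'; python3 -m crank '[[0,0,0,0,0,0.15],[0,0,0,0,0,0.1],[0,0,0,0,0,0]]') | grep -E 'pos|contact|width'
python3 -c "
from h import *
T,o=tool();print(o['time'],o['contact_force'],o['moment'],o['tcp_rot'],o['tool_pos'])"
```

```text
tool_pos: [510.0, -28.7, 79.3]
contact_force: [0.4, 0.7, -1.9]
grip_width: 11.7
tool_pos: [509.6, -28.6, 79.3]
contact_force: [-0.5, 0.9, -1.6]
grip_width: 11.8
tool_pos: [509.6, -28.5, 79.3]
contact_force: [-0.3, 1.3, -2.6]
grip_width: 11.9
tool_pos: [509.5, -28.4, 79.3]
contact_force: [-1.8, 0.8, -3.2]
grip_width: 11.4
25.925 [-1.80304494  0.84793307 -3.16602701] [0.20175845 0.38192548 0.02938705] [-3.14035877e+00  1.48973916e-03  4.36702496e-01] [509.50822253 -28.40335131  79.26957485]
```

```bash
(python3 -m crank '[[0,0,-0.0005,0,0,0],[0,0,0,0,0,0]]'; python3 -m crank '[[0,0,-0.0005,0,0,0],[0,0,0,0,0,0]]';python3 -m crank '[[0,0,0.0005,0,0,0],[0,0,0,0,0,0]]';python3 -m crank '[[0,0,0.0005,0,0,0],[0,0,0,0,0,0]]') | grep -E 'pos|contact'
```

```text
tool_pos: [509.5, -28.5, 79.5]
contact_force: [-0.3, 1.2, -8.9]
tool_pos: [509.5, -28.5, 80.2]
contact_force: [-1.2, 0.9, -11.2]
tool_pos: [509.8, -28.6, 80.0]
contact_force: [-2.7, 0.9, -11.9]
tool_pos: [509.9, -28.6, 79.7]
contact_force: [-3.6, 2.0, -9.9]
```

The preload is about 8 N: it held to that load, then gave at 4 N/mm. A little more turning reaches the stated fifth of a turn; then release.

```bash
(python3 -m crank '[[0,0,0.0005,0,0,0],[0,0,0.0005,0,0,0],[0,0,0.0003,0,0,0],[0,0,0,0,0,0]]'; python3 -m crank '[[0,0,0,0,0,0.13],[0,0,0,0,0,0.12],[0,0,0,0,0,0],[0,0,0,0,0,0]]') | grep -E 'pos|contact'
```

```text
tool_pos: [510.7, -28.7, 79.3]
contact_force: [-4.2, 1.5, -3.0]
tool_pos: [511.1, -28.7, 79.2]
contact_force: [-3.0, 2.5, -0.7]
```

Force is near zero and it's seated at 79.2. Open, rise, and check it stays down.

```bash
(python3 -m crank '[[0,0,0,0,0,0],[0,0,0,0,0,0],[0,0,0,0,0,0],[0,0,0,0,0,0],[0,0,0,0,0,0]]' 60; python3 -m crank '[[0,0,-0.01,0,0,0],[0,0,-0.03,0,0,0],[0,0,-0.04,0,0,0],[0,0,-0.04,0,0,0],[0,0,0,0,0,0]]'; python3 -m crank '[[0,0,0,0,0,0],[0,0,0,0,0,0]]') | grep -E 'pos|contact|width'
python3 - <<'E'
from h import *
import time
for n,(x0,x1,y0,y1) in dict(side=(240,295,150,200),scene=(215,275,150,215)).items():
    c=cap(n);B,G,Rr=[c['color'][...,j].astype(int) for j in range(3)]
    m=(Rr-G>25)&(Rr>1.5*G);print(n)
    for v in range(y0,y1,2):
        u=np.flatnonzero(m[v,x0:x1])+x0
        if len(u): print(v,u.min(),u.max(),end=' | ')
    print([proj(c,[510.5,-28.7,z]).round(1) for z in (100,104,142)])
c=cap('wrist');B,G,Rr=[c['color'][...,j].astype(int) for j in range(3)]
m=((Rr>90)&(Rr-G>60)).astype(np.uint8);k,l,s,ce=cv2.connectedComponentsWithStats(m)
for i in range(1,k):
    if s[i][4]>300:
        cn=max(cv2.findContours((l==i).astype(np.uint8),0,1)[0],key=len);e=cv2.fitEllipse(cn);print(s[i],e,onz(c,*e[0],104))
E
```

```text
tool_pos: [510.4, -28.8, 78.5]
contact_force: [0.3, 0.2, 0.2]
grip_width: 53.7
tool_pos: [512.3, -29.1, 202.3]
contact_force: [0.2, -0.7, -0.9]
grip_width: 55.3
tool_pos: [509.5, -28.6, 197.4]
contact_force: [-0.6, -0.3, -0.3]
grip_width: 55.3
side
176 259 270 | 178 259 271 | 180 259 271 | 182 259 272 | 184 257 273 | 186 257 273 | 188 257 273 | 190 258 272 | 192 260 270 | [array([265.3, 187.1]), array([265.3, 186.1]), array([265.6, 176.4])]
scene
186 242 249 | 188 242 251 | 190 242 254 | 192 241 254 | 194 240 254 | 196 239 256 | 198 238 257 | 200 238 256 | 202 239 256 | 204 241 254 | 206 246 249 | [array([246.7, 200. ]), array([246.7, 198.9]), array([246.7, 187.8])]
[ 229  154   50   56 1788] ((253.60693359375, 178.97097778320312), (47.426185607910156, 51.39542007446289), 175.45639038085938) [509.78108515 -26.97767024 104.        ]
```

The bolt stayed down and upright, about 4 mm from the well's axis, and the gripper is clear. Handing in.

```bash
python3 -c "
from plant import bot
print(bot.close_job())"
```

```text
the job is handed in; nothing more can be done
None
```

The red transit bolt is screwed home in the scale, snug at about 10 N preload, upright and let go, and the job is handed in at roughly 28 s of the 67 s; no verdict was returned.

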